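# Garden things back on their shadow pads

## Robot

A 6-joint arm with a two-finger parallel gripper is mounted at the origin on the work surface. World frame = base frame: x ahead of the robot, y to its left, z up, the work surface at z = 0. Lengths are in mm, angles in rad, forces in N, time in s.
With the tool pointing down it reaches from about 275 to 750 mm from the base axis. Payload 10.2 kg.
Tool frame: the origin (TCP) lies at the very end of the fingers, on their centre line; the grasp point (between the pads) lies 19 mm behind it (ctrl.grip_depth is the distance from the TCP to the grasp point, in mm); z points along the fingers, x is the direction in which the jaws open and shut, and the axes are right-handed (so a half turn about z gives the same grasp; the last joint's range is limited). The gripper opens to 85 mm and grips with 20 to 120 N. Pads are 22 mm wide; open, the fingers measure 114 mm over their backs; the gripper's body (76 mm by 85 mm) begins 54 mm behind the grasp point. The pads swing forward as they close: fully open they stand 13 mm farther back than shut.
Start: joints at [0.911, 0.313, 1.498, -0, 1.331, -0.223], TCP at [222.11, 475.708, 231.294] pointing down, gripper open.
Joint ranges: [-2.94, 2.94], [-0.97, 2.17], [0.19, 2.56], [-1.23, 4.37], [0.02, 3.11], [-2.88, 2.88]. Speed limits (rad/s): [2.39, 2.39, 3.01, 3.14, 3.14, 3.14].

## Interface

Orientations are given as a unit quaternion [w, x, y, z].
In Python, from rig import ctrl gives the robot as it stands.
- The arm moves only by the tool play_rows, never from a script. Its argument "motion" is a list of rows, each a list of 2 entries, a list of its own where there are three numbers: the shift along the tool's x, y, z in mm, then the turn, a rotation vector about the tool's x, y, z in degrees. A call has 1 to 20 rows; each row shifts and turns the commanded pose from where the row before left it, along the tool's axes as they then stand; what a row does not reach is not made up. A row lasts 1/12 s, in which the tool goes at most 41.7 mm and 7.16 degrees, less where a joint would pass 70% of its speed; a pose out of reach is approached as far as the arm can. A call with a gripper value outside its range is refused whole. "fingers" is the finger opening in mm, from 0 to 85.4, set as the call begins (left out, the last holds). The fingers move at their own pace and stop on an object; "squeeze" is the grip in N (left out, the last holds). Time passes only in rows, so rows that do not move let the fingers close. It gives the time, the measured TCP pose, the force and the opening at its end, in the units of the state.
- ctrl.sense(): the state, without advancing time (a new reading comes with each control period).
- ctrl.capture(name): name is "side" or "top"; returns the picture (420x560x3 uint8, red, green, blue); there is no depth.
- ctrl.get_calibration(name): a dict with "K" (3x3 intrinsics, pixels), "R" (3x3) and "t" (3): a world point X has camera coordinates R X + t. Camera axes: x right, y down, z forward; pixel columns grow to the right and rows downward; lengths in mm; the calibration is good to about 2 mm. A picture is of the moment at which its call begins. get_calibration takes no time and is no camera call.
- ctrl.finish_job(): hands the job in, once; it reports no verdict.
Trained networks look in the newest picture that a camera, given by its name, has taken for a name from the list of things; names that differ only in an ending like _2 or _b are one class to them, and where a whole thing is asked for, a point or a joint stands for the part that bears it (a point fixed in the world has none). Each returns a list of dicts, best first, with "p" (0 to 1); they miss things now and then, are a little off and sometimes report something else, mostly with a low value. They report only what shows in the picture. A call takes as long as a camera call. They do not tell look-alikes from the thing itself.
- ctrl.spot_in(camera, name): "position" ([column, row] as shares, 0 to 1, of the picture: columns of its width, rows of its height, amid what is visible of it).
The state is a dict: "time_s": time; "joints": joint angles; "dq": joint speeds; "tau": joint torques, N m; "eef_pos": TCP position; "ee_rot": TCP orientation; "force": force on the tool from outside, world axes, zero at the start; "wrist_torque": the same for the moment, N m; "grip_width": opening from 0.0 (shut) to 1.0 (fully open).
Only numpy, scipy, OpenCV 4.12 (cv2) and the standard library are available. Lean on these libraries where they do the work, as an engineer would, in place of code of your own. Each camera call takes 0.05 s, during which the arm holds its last target. There are 200 camera calls.

## Task

Put the four garden things away: lay the hand rake, the spray nozzle, the frog ornament and the small terracotta saucer each, right side up as it lies now, squarely on the dark outline of its own shape on the grey pads, pointing the way the outline points. Set the frog and the saucer down rather than dropping them, and leave the two little clay pots that stand between the pads where they are. Finish with everything let go and at rest.

Things in the scene. Friction and masses are not known exactly. Their poses are not given: they have to be found in the camera images.
- rake: Hand rake lying flat: green rubber handle 26 x 26 mm in section, steel neck, three steel tines. Origin on its underside, on the handle's centre line; x points to the tines, z up. Handle from x = -75 to +35 mm: grip its middle, x = -20 mm, fingers closing along y. Tines end at x = +115 mm; tine head 62 mm wide, 17 mm high. 0.11 to 0.2 kg.
- nozzle: Stainless pistol spray nozzle lying on its side. Origin on the plane it rests on, below the middle of its valve block (44 mm in x, 28 mm in y, top at z = 32 mm): grip there, fingers closing along y. x points along the barrel to the flared head, z up. Barrel x -60 to +70 mm, ends 34 mm thick; handle sticks out to y = -50 mm, between x = -59 and -25 mm. 0.16 to 0.3 kg.
- frog: Crouching ceramic frog ornament, green-grey glaze, 70 mm long, 50 wide, 40 high. Origin on its underside between the hind legs; x points to its face, z up. It reaches from x = -20 to +50 mm. The hind legs' flat outer flanks, 50 mm apart in y, run from x = -18 to +18 mm, 20 mm high: grip there, fingers closing along y. 0.12 to 0.22 kg.
- saucer: Small round terracotta saucer, open side up, 62 mm outer diameter at the rim, 56 mm at the foot, 18 mm high, wall 4 mm. Origin at the centre of its underside, z up; yaw has no meaning. Can be gripped across the outside. 0.05 to 0.1 kg.
- rake_pad: Fixed grey plastic pad 210 x 90 mm, 6 mm thick, with the flat dark outline of the rake. Origin at the centre of its underside; x points to the tine end of the outline. The rake lies on its outline when the rake's axes are parallel to the pad's and the rake's origin is at x = -20 mm, y = 0, z = +6 mm in the pad's frame.
- nozzle_pad: Fixed grey plastic pad 6 mm thick (x -82 to +65 mm, y -56 to +26 mm) with the flat dark outline of the spray nozzle. Origin on its underside; x points to the head end of the outline. The nozzle lies on its outline when its axes are parallel to the pad's and its origin is at x = -15 mm, y = 0, z = +6 mm in the pad's frame.
- frog_pad: Fixed grey plastic pad 90 x 80 mm, 6 mm thick, with the flat dark outline of the frog seen from above. Origin at the centre of its underside; x points to the face end of the outline. The frog stands on its outline when its axes are parallel to the pad's and its origin is at x = -15 mm, y = 0, z = +6 mm in the pad's frame.
- saucer_pad: Fixed round grey plastic pad, 96 mm diameter, 6 mm thick, with a flat dark disc 62 mm across at its centre, the outline of the saucer. Origin at the centre of its underside. The saucer belongs at its centre.
- pot_left: Little terracotta pot of soil, 38 mm diameter, 40 mm high, loose, standing between two pads on the robot's left (+y); must stay where it is. Origin at the centre of its underside. (Other equipment stands only beyond x = 0.78 m, up to 0.2 m high, and beyond 0.53 m to either side, up to 0.05 m high near the work.)
- pot_right: The same kind of pot, between two pads on the robot's right (-y); must stay where it is. Origin at the centre of its underside.
There are look-alikes about, which are no part of the job. Leave any pink look-alike of the saucer alone. What is shaped like the rake but blue is not meant.

How it is judged:
By the outcome, as a careful person would: the job done as asked, in the order asked, and still so for the second after the job is handed in, with the robot touching nothing.
It also fails if it takes over 102 s, if anything falls off the work surface, if the arm or the gripper's body presses on something with over 40 N, if the wrist force passes 120 N, or if a joint passes its speed limit or range.

## Working session

There is one attempt and no reset: what is moved stays moved. The work goes in short steps, Python scripts to look and compute and a tool call to move; the robot and the scene stay as the last step left them, time stands still between calls to the robot, and variables do not carry over. Pictures are saved under pics/ and viewed, about 12 in all and at most 16, crops included, and the job is handed in when it is done.

Besides the shell and the picture viewer there is one more tool, called by a JSON object that holds its "op" and its "data", one argument or row to a line. play_rows: Moves the arm, as the interface text tells. Its arguments: {"type":"object","properties":{"motion":{"type":"array"},"fingers":{"type":"number"},"squeeze":{"type":"number"}},"required":["motion"]}

```bash
ls; mkdir -p pics; python3 - <<'E'
from rig import ctrl
import cv2, json
for n in ("top","side"):
    im=ctrl.capture(n); cv2.imwrite(f"pics/{n}0.png",cv2.resize(im[:,:,::-1],(784,588),interpolation=cv2.INTER_CUBIC))
    c=ctrl.get_calibration(n); print(n,c)
    for o in "rake nozzle frog saucer rake_pad nozzle_pad frog_pad saucer_pad pot_left pot_right".split():
        print(o,[([round(d["position"][0]*560),round(d["position"][1]*420)],round(d["p"],2)) for d in ctrl.spot_in(n,o)])
print(ctrl.sense(), ctrl.grip_depth)
E
```

```text
pics
top {'K': array([[385.70991192,   0.        , 276.53343702],
       [  0.        , 385.70991192, 205.69812719],
       [  0.        ,   0.        ,   1.        ]]), 'R': array([[ 4.13840709e-03, -9.99991426e-01,  1.47295630e-04],
       [-9.91633792e-01, -4.12282333e-03, -1.29017151e-01],
       [ 1.29016652e-01,  3.87862170e-04, -9.91642351e-01]]), 't': array([-42.73229491, 479.93200607, 883.75098683])}
rake [([117, 231], 0.9), ([110, 293], 0.68)]
nozzle [([206, 232], 0.76)]
frog [([307, 222], 0.6)]
saucer [([411, 230], 0.83), ([447, 198], 0.82), ([459, 248], 0.8), ([347, 160], 0.72), ([116, 231], 0.43)]
rake_pad [([128, 154], 0.83)]
nozzle_pad [([302, 143], 0.88)]
frog_pad [([388, 142], 0.76), ([308, 224], 0.22)]
saucer_pad [([214, 151], 0.58)]
pot_left [([172, 160], 0.53)]
pot_right [([348, 159], 0.5)]
side {'K': array([[539.15725806,   0.        , 279.35789021],
       [  0.        , 539.15725806, 212.72061741],
       [  0.        ,   0.        ,   1.        ]]), 'R': array([[ 0.99631953, -0.08464662, -0.01350334],
       [-0.0589826 , -0.56270826, -0.82454864],
       [ 0.
[... 502 characters left out ...]
.1, 'joints': array([ 9.10592320e-01,  3.12919239e-01,  1.49768662e+00,  3.57002844e-06,
        1.33099720e+00, -2.23414046e-01]), 'dq': array([ 9.61129284e-04,  7.49919689e-06,  3.61273144e-04,  1.32113724e-03,
        4.91354051e-04, -4.36179906e-04]), 'tau': array([ 2.32853131e-05, -4.12167978e+01, -2.59895504e+01, -2.16890694e-04,
        5.43678998e-04,  5.18747515e-05]), 'eef_pos': array([222.11697772, 475.71213176, 231.28936739]), 'ee_rot': array([ 1.20320712e-07,  8.43514598e-01,  5.37106249e-01, -5.48351251e-06]), 'force': array([-1.39493814,  0.17174232, -0.19304565]), 'wrist_torque': array([0.011693  , 0.03108538, 0.01399345]), 'grip_width': 1.0051812275467258} 18.700000000000003
```

View pics/top0.png

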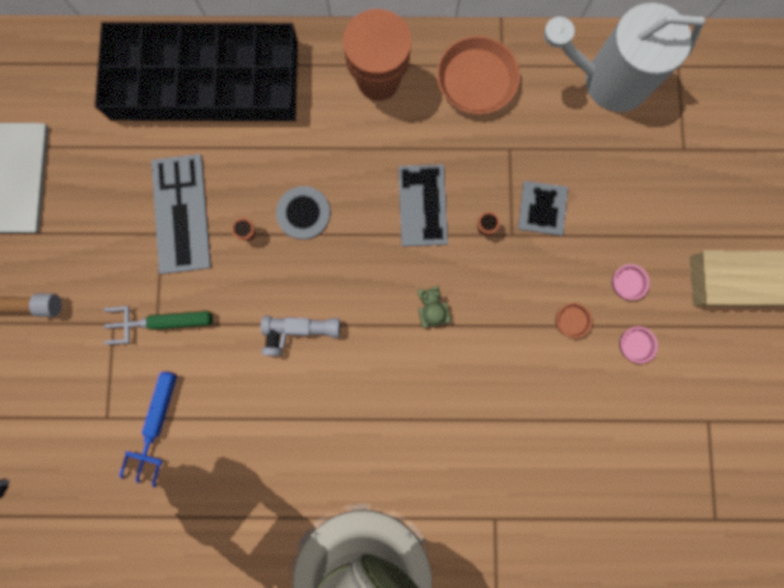

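View pics/side0.png

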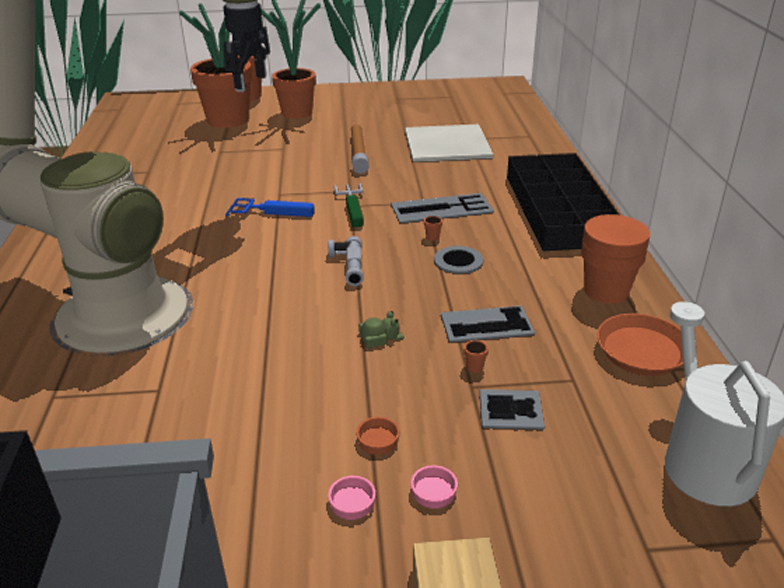

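```bash
cat > h.py <<'E'
import numpy as np, cv2
from rig import ctrl
def H(cam,z):
    c=ctrl.get_calibration(cam); P=c["K"]@np.c_[c["R"],c["t"]]
    return np.c_[P[:,0],P[:,1],P[:,2]*z+P[:,3]]   # plane (x,y,1)->pixel
def rect(im,cam,z,x0,x1,y0,y1,s):
    # out pixel (u,v): y=y1-u/s, x=x1-v/s  (up=+x, left=+y)
    A=np.array([[0,-1/s,x1],[-1/s,0,y1],[0,0,1]])
    M=H(cam,z)@A
    return cv2.warpPerspective(im,np.linalg.inv(M),(int((y1-y0)*s),int((x1-x0)*s)),flags=cv2.INTER_CUBIC)
E
python3 - <<'E'
from h import *
im=ctrl.capture("top"); cv2.imwrite("pics/raw.png",im[:,:,::-1])
def tile(z,x0,x1,y0,y1,s): return rect(im,"top",z,x0,x1,y0,y1,s)
for z in (6,):
    R=tile(z,300,660,-320,340,4)   # 4px/mm
    cv2.imwrite("pics/rect.png",R[:,:,::-1])
    hsv=cv2.cvtColor(R,cv2.COLOR_RGB2HSV)
    grey=((hsv[...,1]<90)).astype(np.uint8)
    grey=cv2.morphologyEx(grey,cv2.MORPH_OPEN,np.ones((7,7)))
    cs,_=cv2.findContours(grey,cv2.RETR_EXTERNAL,cv2.CHAIN_APPROX_NONE)
    for c in cs:
        a=cv2.contourArea(c)/16
        if a<300: continue
        (u,v),(w,h),ang=cv2.minAreaRect(c)
        print("grey area",round(a),"x %.1f y %.1f"%(660-v/4,340-u/4),"size",round(w/4,1),round(h/4,1),"ang",round(ang,1))
    for nm,(lo,hi) in dict(green=((38,80,20),(85,255,255)),terra=((2,165,60),(11,255,255))).items():
        m=cv2.inRange(hsv,lo,hi); m=cv2.morphologyEx(m,cv2.MORPH_OPEN,np.ones((5,5)))
        cs,_=cv2.findContours(m,cv2.RETR_EXTERNAL,cv2.CHAIN_APPROX_NONE)
        for c in cs:
            a=cv2.contourArea(c)/16
            if a<150: continue
            (u,v),(w,h),ang=cv2.minAreaRect(c)
            print(nm,round(a),"x %.1f y %.1f"%(660-v/4,340-u/4),"size",round(w/4,1),round(h/4,1),"ang",round(ang,1))
# montage: pads (z=6) 
cr=[(6,450,650,140,340),(6,500,600,60,160),(6,480,630,-130,20),(6,480,600,-240,-120),(13,350,480,170,340),(16,340,480,0,140),(15,350,450,-120,-20),(10,340,440,-260,-160)]
T=[cv2.resize(tile(z,a,b,c,d,4),(200,int(200*(b-a)/(d-c)))) for z,a,b,c,d in cr]
T=[cv2.copyMakeBorder(t,0,max(0,200-t.shape[0]),0,0,cv2.BORDER_CONSTANT)[:200] for t in T]
M=np.vstack([np.hstack(T[:4]),np.hstack(T[4:])])
cv2.imwrite("pics/mont.png",M[:,:,::-1])
E
```

```text
grey area 5721 x 399.4 y 111.0 size 140.8 71.9 ang 1.9
grey area 2772 x 452.1 y -119.3 size 69.7 52.1 ang 79.0
grey area 306 x 590.2 y 217.2 size 21.7 23.2 ang 26.0
grey area 3489 x 620.6 y -294.4 size 78.8 50.8 ang 90.0
grey area 8616 x 609.9 y -103.4 size 103.5 86.3 ang 87.9
grey area 7465 x 614.6 y 110.4 size 90.8 99.2 ang 90.0
grey area 9340 x 584.0 y 304.2 size 152.0 71.5 ang 90.0
green 1764 x 427.7 y 302.3 size 24.4 77.6 ang 85.3
```

View pics/mont.png

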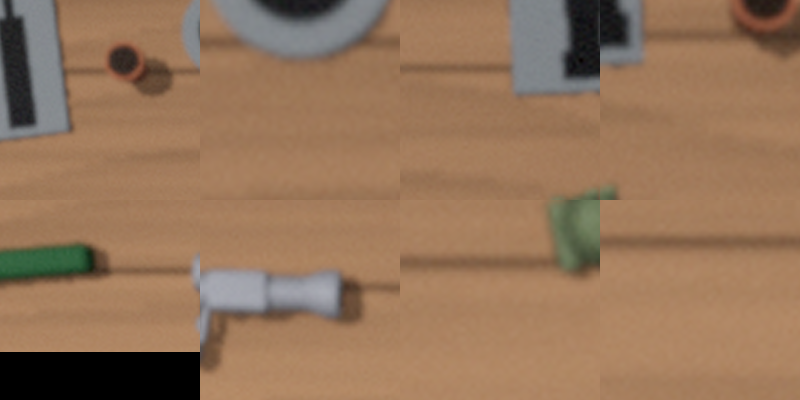

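```bash
cat > m.py <<'E'
from h import *
im=cv2.imread("pics/raw.png")[:,:,::-1].copy()
X1,Y1=740,440
def blobs(z,f,lo=300):
    R=rect(im,"top",z,320,X1,-380,Y1,4); hsv=cv2.cvtColor(R,cv2.COLOR_RGB2HSV)
    m=cv2.morphologyEx(f(hsv).astype(np.uint8),cv2.MORPH_OPEN,np.ones((5,5)))
    cs,_=cv2.findContours(m,cv2.RETR_EXTERNAL,cv2.CHAIN_APPROX_NONE)
    for c in cs:
        a=cv2.contourArea(c)/16
        if a<lo: continue
        (u,v),(w,h),ang=cv2.minAreaRect(c); mm=cv2.moments(c)
        print("  area",round(a),"rect x %.1f y %.1f"%(X1-v/4,Y1-u/4),"size %.1f %.1f ang %.1f"%(w/4,h/4,ang),"centroid %.1f %.1f"%(X1-mm['m01']/mm['m00']/4,Y1-mm['m10']/mm['m00']/4))
E
python3 - <<'E'
from m import *
print("grey z6");blobs(6,lambda h:h[...,1]<90)
print("grey z16");blobs(16,lambda h:h[...,1]<90,1000)
g=lambda h:(h[...,0]>36)&(h[...,0]<88)&(h[...,1]>50)
print("green z0");blobs(0,g);print("green z13");blobs(13,g);print("green z26");blobs(26,g)
t=lambda h:((h[...,0]<=9)|(h[...,0]>177))&(h[...,1]>140)
print("terra z18");blobs(18,t);print("terra z40");blobs(40,t)
cr=[(6,550,770,200,420),(6,590,690,50,150),(6,540,690,-130,20),(6,570,670,-240,-140),(13,380,590,190,400),(16,400,560,20,180),(20,430,530,-120,-20),(18,430,530,-260,-160)]
T=[cv2.resize(rect(im,"top",z,a,b,c,d,4),(200,200)) for z,a,b,c,d in cr]
M=np.vstack([np.hstack(T[:4]),np.hstack(T[4:])])
cv2.imwrite("pics/mont2.png",M[:,:,::-1])
E
```

```text
grey z6
  area 5722 rect x 399.4 y 111.0 size 140.8 71.9 ang 1.9 centroid 409.3 120.2
  area 2126 rect x 417.9 y 405.5 size 69.8 69.0 ang 90.0 centroid 418.3 411.6
  area 2773 rect x 452.1 y -119.3 size 69.7 52.1 ang 79.0 centroid 448.8 -119.5
  area 323 rect x 589.5 y 216.8 size 22.0 23.0 ang 90.0 centroid 589.7 217.2
  area 7823 rect x 619.0 y 110.4 size 100.0 99.2 ang 90.0 centroid 619.1 110.3
  area 7801 rect x 629.1 y -316.2 size 84.4 95.1 ang 8.1 centroid 629.0 -316.2
  area 12795 rect x 633.9 y -102.3 size 151.7 86.2 ang 87.7 centroid 634.0 -102.4
  area 19951 rect x 616.9 y 327.7 size 214.6 94.8 ang 82.9 centroid 617.0 327.7
grey z16
  area 5600 rect x 399.0 y 109.4 size 139.5 71.2 ang 1.9 centroid 408.8 118.5
  area 2242 rect x 417.2 y 403.2 size 69.0 73.5 ang 90.0 centroid 417.6 409.0
  area 2713 rect x 451.1 y -118.4 size 69.0 51.5 ang 78.7 centroid 447.9 -118.6
  area 7656 rect x 616.3 y 108.8 size 98.6 98.6 ang 88.6 centroid 616.3 108.7
  area 7636 rect x 626.2 y -313.2 size 83.4 94.2 ang 8.1 centroid 626.1 -313.2
  area 12519 rect x 631.0 y -101.6 size 150.0 85.3 ang 87.6 centroid 631.1 -101.7
  area 19529 rect x 614.3 y 323.7 size 212.3 93.7 ang 82.9 centroid 614.3 323.8
green z0
  area 2619 rect x 426.8 y 321.9 size 25.3 113.2 ang 85.9 centroid 426.8 322.0
  area 2210 rect x 452.0 y -119.7 size 63.8 47.5 ang 78.5 centroid 448.6 -120.2
green z13
  area 2545 rect x 425.8 y 316.9 size 24.9 111.7 ang 85.8 centroid 425.9 317.0
  area 2148 rect x 450.7 y -118.5 size 62.8 46.9 ang 78.2 centroid 447.4 -119.0
green z26
  area 2474 rect x 425.0 y 311.9 size 24.5 110.2 ang 85.8 centroid 425.0 311.9
  area 2090 rect x 449.6 y -117.7 size 62.0 46.4 ang 78.6 centroid 446.1 -118.0
terra z18
terra z40
  area 400 rect x 432.2 y -364.6 size 51.4 25.8 ang 61.6 centroid 432.3 -366.3
```

View pics/mont2.png

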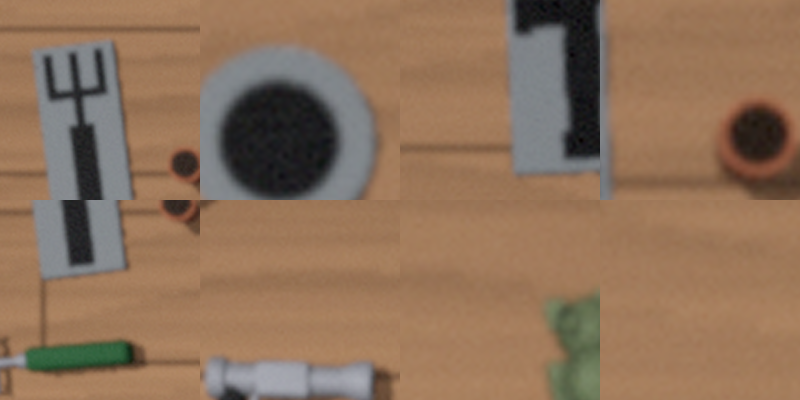

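```bash
python3 - <<'E'
from m import *
g=lambda h:h[...,1]<70
def pt(cam,u,v,z):
    q=np.linalg.inv(H(cam,z))@[u,v,1]; return np.round(q[:2]/q[2],1)
print("saucers",[pt("top",u,v,10) for u,v in((411,230),(447,198),(459,248))],"pots",[pt("top",u,v,30) for u,v in((172,160),(348,159))])
print("saucer hsv",cv2.cvtColor(im,cv2.COLOR_RGB2HSV)[230,411],cv2.cvtColor(im,cv2.COLOR_RGB2HSV)[250,430])
cr=[(16,330,490,30,190),(20,390,510,-180,-60),(6,570,690,-376,-256),(18,390,490,-320,-220)]
T=[rect(im,"top",z,a,b,c,d,400/(b-a))[:400,:400] for z,a,b,c,d in cr]
T=[cv2.resize(t,(400,300)) if 0 else cv2.resize(t,(300,300)) for t in T]
M=np.vstack([np.hstack(T[:2]),np.hstack(T[2:])])
cv2.imwrite("pics/mont3.png",M[:,:,::-1])
# saucer rim at z=18 via Lab distance from wood
R=rect(im,"top",18,390,490,-320,-220,4); lab=cv2.cvtColor(R,cv2.COLOR_RGB2LAB).astype(int)
a=lab[...,1]; 
for th in (146,150,154):
    m=(a>th).astype(np.uint8); m=cv2.morphologyEx(m,cv2.MORPH_OPEN,np.ones((5,5)))
    cs,_=cv2.findContours(m,cv2.RETR_EXTERNAL,cv2.CHAIN_APPROX_NONE); c=max(cs,key=cv2.contourArea)
    (u,v),(w,h),_=cv2.fitEllipse(c); print("saucer",th,490-v/4,-220-u/4,w/4,h/4)
E
```

```text
saucers [array([ 425.2, -364.7]), array([ 503.5, -455.5]), array([ 382.6, -477.8])] pots [array([590.3, 211.8]), array([ 594.6, -212.7])]
saucer hsv [ 10 141 173] [ 14 109 175]Traceback (most recent call last):
  File "<stdin>", line 17, in <module>
ValueError: max() iterable argument is empty
```

View pics/mont3.png

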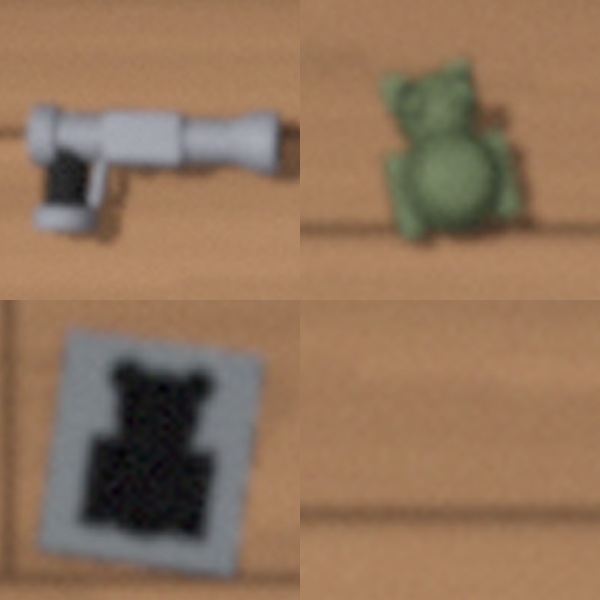

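```bash
cat > p.py <<'E'
import sys
from h import *
from scipy.spatial.transform import Rotation as Ro
def plan(*ts):
    s=ctrl.sense(); p=np.array(s["eef_pos"]); q=s["ee_rot"]; R=Ro.from_quat([q[1],q[2],q[3],q[0]]).as_matrix()
    yaw=np.degrees(np.arctan2(R[1,0],R[0,0])); print("t %.1f"%s["time_s"],"pos",p.round(1),"yaw %.1f tilt %.2f"%(yaw,np.degrees(np.arccos(-R[2,2]))),"F",np.round(s["force"],1),"w",round(s["grip_width"]*85.4,1),"q",np.round(s["joints"],2))
    for t in ts:
        d=np.array(t[:3])-p; a=np.radians(t[3]); turn=-(t[3]-yaw)
        m=np.array([d[0]*np.cos(a)+d[1]*np.sin(a), d[0]*np.sin(a)-d[1]*np.cos(a), -d[2]])
        print("turn tool z %.1f (n %d) then shift"%(turn,np.ceil(abs(turn)/6)),m.round(1),"xy rows@30",int(np.ceil(np.hypot(*m[:2])/30)))
        p=np.array(t[:3]);yaw=t[3]
if __name__=="__main__": plan(*[[float(v) for v in a.split(",")] for a in sys.argv[1:]])
E
python3 p.py 425.5,316.5,100,4.2
python3 - <<'E'
from m import *
for z in (0,18):
    R=rect(im,"top",z,370,480,-420,-310,4); lab=cv2.cvtColor(R,cv2.COLOR_RGB2LAB).astype(int); a=lab[...,1]
    print(np.percentile(a,[5,50,95]),a[220,220])
    for th in (148,151,154):
        m=cv2.morphologyEx((a>th).astype(np.uint8),cv2.MORPH_OPEN,np.ones((5,5)))
        cs,_=cv2.findContours(m,cv2.RETR_EXTERNAL,cv2.CHAIN_APPROX_NONE)
        if not cs: continue
        c=max(cs,key=cv2.contourArea); (u,v),(w,h),_=cv2.fitEllipse(cv2.convexHull(c)); print("saucer",z,th,480-v/4,-310-u/4,w/4,h/4)
E
```

```text
t 1.1 pos [222.1 475.7 231.3] yaw 65.0 tilt 0.00 F [-0.2 -0.  -0. ] w 85.8 q [ 0.91  0.31  1.5  -0.    1.33 -0.22]
turn tool z 60.8 (n 11) then shift [191.2 173.7 131.3] xy rows@30 9
[138. 139. 151.] 151
saucer 0 148 427.68603134155273 -364.91382217407227 53.34204864501953 60.822845458984375
saucer 0 151 432.0236625671387 -352.6400947570801 10.34229564666748 10.882184028625488
[138. 139. 151.] 151
saucer 18 148 426.3715286254883 -358.72055435180664 52.34461975097656 59.15437316894531
saucer 18 151 429.31971740722656 -345.7745170593262 7.417654991149902 12.434828758239746
```

{"op": "play_rows", "data": {
  "motion": [
    [[0, 0, 0], [0, 0, 5.53]],
    [[0, 0, 0], [0, 0, 5.53]],
    [[0, 0, 0], [0, 0, 5.53]],
    [[0, 0, 0], [0, 0, 5.53]],
    [[0, 0, 0], [0, 0, 5.53]],
    [[0, 0, 0], [0, 0, 5.53]],
    [[0, 0, 0], [0, 0, 5.53]],
    [[0, 0, 0], [0, 0, 5.53]],
    [[0, 0, 0], [0, 0, 5.53]],
    [[0, 0, 0], [0, 0, 5.53]],
    [[0, 0, 0], [0, 0, 5.53]],
    [[23.9, 21.7, 16.4], [0, 0, 0]],
    [[23.9, 21.7, 16.4], [0, 0, 0]],
    [[23.9, 21.7, 16.4], [0, 0, 0]],
    [[23.9, 21.7, 16.4], [0, 0, 0]],
    [[23.9, 21.7, 16.4], [0, 0, 0]],
    [[23.9, 21.7, 16.4], [0, 0, 0]],
    [[23.9, 21.7, 16.4], [0, 0, 0]],
    [[23.9, 21.7, 16.4], [0, 0, 0]],
    [[0, 0, 0], [0, 0, 0]]
  ],
  "fingers": 50,
  "squeeze": 40
}}

```text
time_s: 2.82
eef_pos: [427.9, 312.8, 97.3]
ee_rot: [0.001, 0.999, 0.034, -0.001]
force: [-1.3, -0.7, -0.3]
grip_width: 0.582
```

```bash
python3 p.py 425.5,316.5,4,4.2; python3 - <<'E'
from h import *
a=ctrl.capture("side"); t=ctrl.capture("top")
s=cv2.resize(a[60:240,150:350],(800,720)[0:0] or (667,600),interpolation=cv2.INTER_CUBIC)
cv2.imwrite("pics/c1.png",s[:,:,::-1])
E
```

```text
t 2.8 pos [427.9 312.8  97.3] yaw 3.9 tilt 0.20 F [-1.3 -0.7 -0.3] w 49.7 q [ 0.41  0.47  1.65 -0.    1.03  0.34]
turn tool z -0.3 (n 1) then shift [-2.1 -3.9 93.3] xy rows@30 1
```

View pics/c1.png

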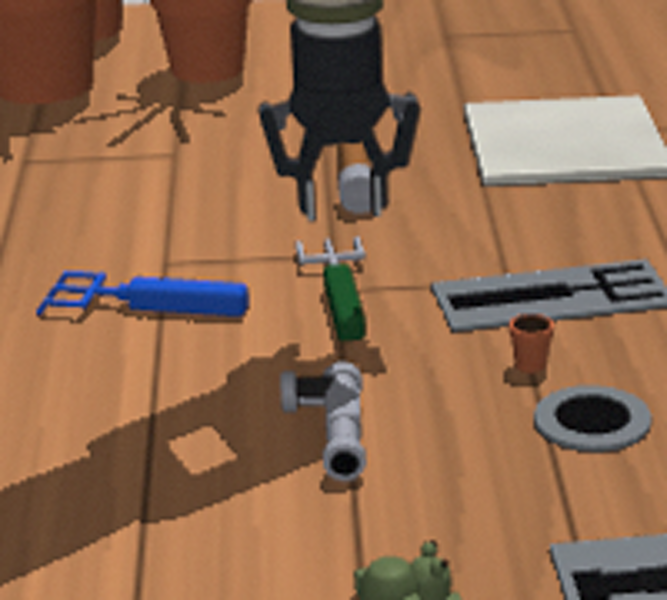

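{"op": "play_rows", "data": {
  "motion": [
    [[0, 0, 15], [0, 0, 0]],
    [[0, 0, 15], [0, 0, 0]],
    [[0, 0, 15], [0, 0, 0]],
    [[0, 0, 15], [0, 0, 0]],
    [[0, 0, 12], [0, 0, 0]],
    [[0, 0, 10], [0, 0, 0]],
    [[0, 0, 7], [0, 0, 0]],
    [[0, 0, 4], [0, 0, 0]],
    [[0, 0, 0], [0, 0, 0]],
    [[0, 0, 0], [0, 0, 0]],
    [[0, 0, 0], [0, 0, 0]]
  ]
}}

```text
time_s: 3.83
eef_pos: [425.7, 316.6, 7.7]
ee_rot: [-0.0, 0.999, 0.036, 0.001]
force: [-0.1, 0.0, 0.3]
grip_width: 0.588
```

```bash
python3 p.py 425.5,316.5,4,4.2; python3 - <<'E'
from h import *
a=ctrl.capture("side")
s=cv2.resize(a[80:180,200:310],(660,600),interpolation=cv2.INTER_CUBIC)
t=ctrl.capture("top"); print([(d["position"][0]*560,d["position"][1]*420,d["p"]) for d in ctrl.spot_in("top","rake")])
cv2.imwrite("pics/c2.png",s[:,:,::-1])
E
```

```text
t 3.8 pos [425.7 316.6   7.7] yaw 4.1 tilt 0.07 F [-0.1  0.   0.3] w 50.2 q [0.42 0.61 1.71 0.   0.83 0.35]
turn tool z -0.1 (n 1) then shift [-0.2  0.1  3.7] xy rows@30 1
[(138.208, 228.186, 0.6)]
```

View pics/c2.png

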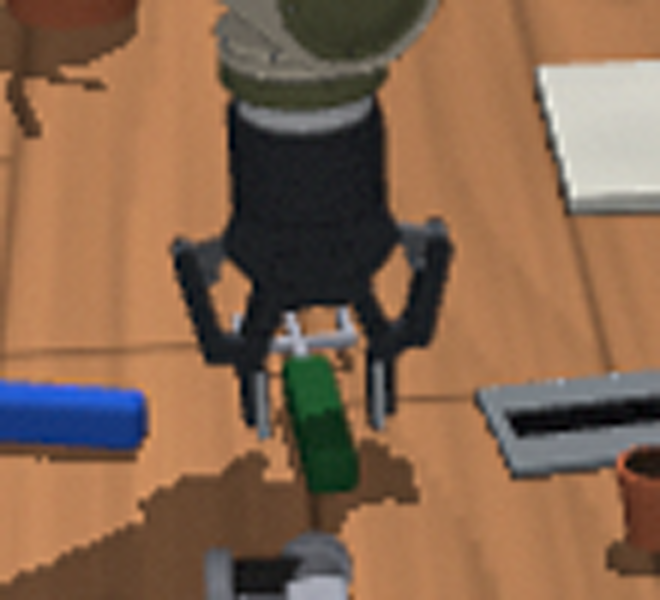

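{"op": "play_rows", "data": {
  "motion": [
    [[0, 0, 2.5], [0, 0, 0]],
    [[0, 0, 2.5], [0, 0, 0]],
    [[0, 0, 0], [0, 0, 0]]
  ]
}}

```text
time_s: 4.23
eef_pos: [425.1, 316.2, 1.6]
ee_rot: [0.0, 0.999, 0.036, -0.0]
force: [1.3, -0.3, 0.8]
grip_width: 0.585
```

{"op": "play_rows", "data": {
  "motion": [
    [[0, 0, 0], [0, 0, 0]],
    [[0, 0, 0], [0, 0, 0]],
    [[0, 0, 0], [0, 0, 0]],
    [[0, 0, 0], [0, 0, 0]],
    [[0, 0, 0], [0, 0, 0]],
    [[0, 0, 0], [0, 0, 0]],
    [[0, 0, 0], [0, 0, 0]],
    [[0, 0, 0], [0, 0, 0]]
  ],
  "fingers": 0,
  "squeeze": 60
}}

```text
time_s: 4.9
eef_pos: [425.5, 316.4, 2.3]
ee_rot: [-0.0, 0.999, 0.036, 0.0]
force: [0.1, -0.3, 4.7]
grip_width: 0.292
```

```bash
python3 p.py 425.5,316.5,110,4.2 577.3,322.8,110,-82.9 577.3,322.8,10,-82.9
```

```text
t 4.9 pos [425.5 316.4   2.3] yaw 4.1 tilt 0.03 F [ 0.1 -0.3  4.7] w 24.9 q [0.42 0.62 1.71 0.   0.81 0.35]
turn tool z -0.1 (n 1) then shift [-0.000e+00 -1.000e-01 -1.077e+02] xy rows@30 1
turn tool z 87.1 (n 15) then shift [  12.5 -151.4   -0. ] xy rows@30 6
turn tool z -0.0 (n 0) then shift [  0.  -0. 100.] xy rows@30 0
```

{"op": "play_rows", "data": {
  "motion": [
    [[0, 0, -8], [0, 0, 0]],
    [[0, 0, -20], [0, 0, 0]],
    [[0, 0, -30], [0, 0, 0]],
    [[0, 0, -30], [0, 0, 0]],
    [[0, 0, -20], [0, 0, 0]],
    [[0, 0, 0], [0, 0, 5.81]],
    [[0, 0, 0], [0, 0, 5.81]],
    [[0, 0, 0], [0, 0, 5.81]],
    [[0, 0, 0], [0, 0, 5.81]],
    [[0, 0, 0], [0, 0, 5.81]],
    [[0, 0, 0], [0, 0, 5.81]],
    [[0, 0, 0], [0, 0, 5.81]],
    [[0, 0, 0], [0, 0, 5.81]],
    [[0, 0, 0], [0, 0, 5.81]],
    [[0, 0, 0], [0, 0, 5.81]],
    [[0, 0, 0], [0, 0, 5.81]],
    [[0, 0, 0], [0, 0, 5.81]],
    [[0, 0, 0], [0, 0, 5.81]],
    [[0, 0, 0], [0, 0, 5.81]],
    [[0, 0, 0], [0, 0, 5.81]]
  ]
}}

```text
time_s: 6.57
eef_pos: [425.0, 316.2, 110.1]
ee_rot: [0.0, 0.747, -0.665, -0.0]
force: [0.0, -0.3, -0.7]
grip_width: 0.289
```

{"op": "play_rows", "data": {
  "motion": [
    [[1.5, -18.9, 0], [0, 0, 0]],
    [[1.5, -18.9, 0], [0, 0, 0]],
    [[1.5, -18.9, 0], [0, 0, 0]],
    [[1.6, -18.9, 0], [0, 0, 0]],
    [[1.6, -18.9, 0], [0, 0, 0]],
    [[1.6, -18.9, 0], [0, 0, 0]],
    [[1.6, -19, 0], [0, 0, 0]],
    [[1.6, -19, 0], [0, 0, 0]],
    [[0, 0, 15], [0, 0, 0]],
    [[0, 0, 15], [0, 0, 0]],
    [[0, 0, 15], [0, 0, 0]],
    [[0, 0, 15], [0, 0, 0]],
    [[0, 0, 0], [0, 0, 0]],
    [[0, 0, 0], [0, 0, 0]],
    [[0, 0, 0], [0, 0, 0]]
  ]
}}

```text
time_s: 7.82
eef_pos: [577.5, 322.6, 51.2]
ee_rot: [-0.0, 0.749, -0.663, 0.0]
force: [0.0, -0.2, -1.6]
grip_width: 0.294
```

```bash
python3 p.py 577.3,322.8,9.5,-82.9; python3 - <<'E'
from h import *
a=ctrl.capture("side")
t=ctrl.capture("top"); 
s=cv2.resize(a[80:200,240:400],(480,360),interpolation=cv2.INTER_CUBIC)
u=cv2.resize(t[90:210,70:170],(300,360),interpolation=cv2.INTER_CUBIC)
cv2.imwrite("pics/c3.png",np.hstack([s,u])[:,:,::-1])
E
```

```text
t 7.8 pos [577.5 322.6  51.2] yaw -83.0 tilt 0.06 F [ 0.  -0.2 -1.6] w 25.1 q [0.33 0.78 1.24 0.   1.12 1.78]
turn tool z -0.1 (n 1) then shift [-0.3  0.1 41.7] xy rows@30 1
```

View pics/c3.png

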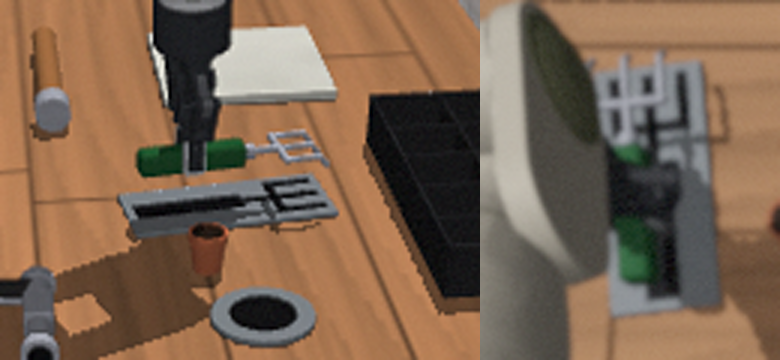

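{"op": "play_rows", "data": {
  "motion": [
    [[0, 0, 12], [0, 0, 0]],
    [[0, 0, 12], [0, 0, 0]],
    [[0, 0, 8], [0, 0, 0]],
    [[0, 0, 5], [0, 0, 0]],
    [[0, 0, 3], [0, 0, 0]],
    [[0, 0, 1.5], [0, 0, 0]],
    [[0, 0, 0], [0, 0, 0]],
    [[0, 0, 0], [0, 0, 0]]
  ]
}}

```text
time_s: 8.58
eef_pos: [577.4, 322.5, 8.9]
ee_rot: [-0.0, 0.749, -0.663, 0.0]
force: [-0.3, 0.8, -1.2]
grip_width: 0.289
```

{"op": "play_rows", "data": {
  "motion": [
    [[0, 0, 0.5], [0, 0, 0]],
    [[0, 0, 0], [0, 0, 0]],
    [[0, 0, 0], [0, 0, 0]]
  ]
}}

```text
time_s: 8.83
eef_pos: [577.4, 322.5, 8.3]
ee_rot: [-0.0, 0.749, -0.663, 0.0]
force: [1.8, -0.6, 0.1]
grip_width: 0.293
```

{"op": "play_rows", "data": {
  "motion": [
    [[0, 0, 0], [0, 0, 0]],
    [[0, 0, 0], [0, 0, 0]],
    [[0, 0, 0], [0, 0, 0]],
    [[0, 0, 0], [0, 0, 0]],
    [[0, 0, 0], [0, 0, 0]],
    [[0, 0, -5], [0, 0, 0]],
    [[0, 0, -15], [0, 0, 0]],
    [[0, 0, -25], [0, 0, 0]],
    [[0, 0, -25], [0, 0, 0]],
    [[0, 0, -22], [0, 0, 0]],
    [[0, 0, 0], [0, 0, 0]],
    [[0, 0, 0], [0, 0, 0]]
  ],
  "fingers": 48
}}

```text
time_s: 9.83
eef_pos: [577.7, 322.6, 101.6]
ee_rot: [-0.001, 0.749, -0.663, 0.001]
force: [0.1, -0.7, -0.6]
grip_width: 0.566
```

```bash
python3 p.py 416.5,113,100,-1.8 416.5,113,6,-1.8
```

```text
t 9.8 pos [577.7 322.6 101.6] yaw -83.0 tilt 0.16 F [ 0.1 -0.7 -0.6] w 48.3 q [ 0.33  0.72  1.2  -0.    1.22  1.78]
turn tool z -81.2 (n 14) then shift [-154.5  214.5    1.6] xy rows@30 9
turn tool z -0.0 (n 0) then shift [ 0. -0. 94.] xy rows@30 0
```

{"op": "play_rows", "data": {
  "motion": [
    [[0, 0, 0], [0, 0, -5.8]],
    [[0, 0, 0], [0, 0, -5.8]],
    [[0, 0, 0], [0, 0, -5.8]],
    [[0, 0, 0], [0, 0, -5.8]],
    [[0, 0, 0], [0, 0, -5.8]],
    [[0, 0, 0], [0, 0, -5.8]],
    [[0, 0, 0], [0, 0, -5.8]],
    [[0, 0, 0], [0, 0, -5.8]],
    [[0, 0, 0], [0, 0, -5.8]],
    [[0, 0, 0], [0, 0, -5.8]],
    [[0, 0, 0], [0, 0, -5.8]],
    [[0, 0, 0], [0, 0, -5.8]],
    [[0, 0, 0], [0, 0, -5.8]],
    [[0, 0, 0], [0, 0, -5.8]]
  ]
}}

```text
time_s: 11.0
eef_pos: [576.6, 322.2, 98.7]
ee_rot: [0.0, 1.0, -0.013, -0.001]
force: [-0.4, 0.7, 0.4]
grip_width: 0.564
```

{"op": "play_rows", "data": {
  "motion": [
    [[-15.4, 21.5, 0], [0, 0, 0]],
    [[-15.4, 21.5, 0], [0, 0, 0]],
    [[-15.4, 21.5, 0], [0, 0, 0]],
    [[-15.4, 21.5, 0], [0, 0, 0]],
    [[-15.4, 21.5, 0], [0, 0, 0]],
    [[-15.4, 21.5, 0], [0, 0, 0]],
    [[-15.4, 21.5, 0], [0, 0, 0]],
    [[-15.4, 21.5, 0], [0, 0, 0]],
    [[-15.4, 21.5, 0], [0, 0, 0]],
    [[-15.4, 21.5, 0], [0, 0, 0]],
    [[0, 0, 0], [0, 0, 0]],
    [[0, 0, 0], [0, 0, 0]],
    [[0, 0, 0], [0, 0, 0]]
  ]
}}

```text
time_s: 12.08
eef_pos: [416.7, 112.6, 99.8]
ee_rot: [-0.0, 1.0, -0.016, -0.0]
force: [-0.5, -0.6, 0.3]
grip_width: 0.563
```

```bash
python3 p.py 416.5,113,6,-1.8; python3 - <<'E'
from h import *
a=ctrl.capture("side")
t=ctrl.capture("top"); cv2.imwrite("pics/raw2.png",t[:,:,::-1])
R=rect(t,"top",6,495,745,260,400,2.4)[:600]
s=cv2.resize(a[100:240,200:330],(460,600),interpolation=cv2.INTER_CUBIC)
cv2.imwrite("pics/c4.png",np.hstack([R,s])[:,:,::-1])
print(R.shape)
hsv=cv2.cvtColor(rect(t,"top",32,495,745,240,400,4),cv2.COLOR_RGB2HSV)
m=((hsv[...,0]>36)&(hsv[...,0]<88)&(hsv[...,1]>80)).astype(np.uint8)
cs,_=cv2.findContours(m,cv2.RETR_EXTERNAL,cv2.CHAIN_APPROX_NONE);c=max(cs,key=cv2.contourArea)
(u,v),wh,an=cv2.minAreaRect(c);print("z32: x %.1f y %.1f"%(745-v/4,400-u/4),np.array(wh)/4,an)
E
```

```text
t 12.1 pos [416.7 112.6  99.8] yaw -1.8 tilt 0.02 F [-0.5 -0.6  0.3] w 48.0 q [-0.01  0.28  1.93  0.    0.93  0.02]
turn tool z -0.0 (n 1) then shift [-0.2 -0.4 93.8] xy rows@30 1
(600, 336, 3)
z32: x 575.7 y 315.5 [109.439888   27.3234024] 82.52843475341797
```

View pics/c4.png

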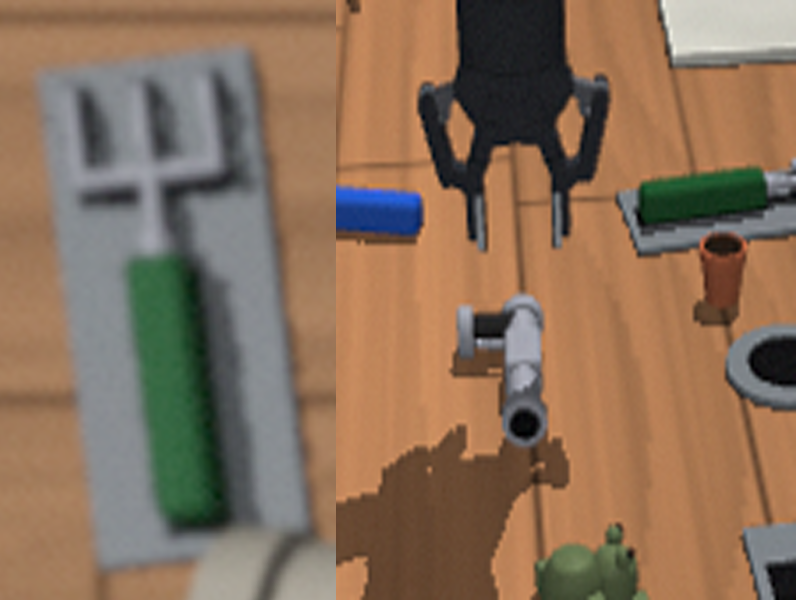

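{"op": "play_rows", "data": {
  "motion": [
    [[0, 0, 15], [0, 0, 0]],
    [[0, 0, 20], [0, 0, 0]],
    [[0, 0, 20], [0, 0, 0]],
    [[0, 0, 15], [0, 0, 0]],
    [[0, 0, 12], [0, 0, 0]],
    [[0, 0, 8], [0, 0, 0]],
    [[0, 0, 4], [0, 0, 0]],
    [[0, 0, 2], [0, 0, 0]],
    [[0, 0, 0], [0, 0, 0]],
    [[0, 0, 0], [0, 0, 0]]
  ]
}}

```text
time_s: 13.02
eef_pos: [416.8, 112.5, 4.5]
ee_rot: [0.0, 1.0, -0.016, 0.0]
force: [0.1, 0.5, -0.9]
grip_width: 0.559
```

```bash
python3 p.py; python3 - <<'E'
from h import *
a=ctrl.capture("side")
s=cv2.resize(a[90:220,190:330],(646,600),interpolation=cv2.INTER_CUBIC)
cv2.imwrite("pics/c5.png",s[:,:,::-1])
E
```

```text
t 13.0 pos [416.8 112.5   4.5] yaw -1.8 tilt 0.05 F [ 0.1  0.5 -0.9] w 47.7 q [-0.01  0.46  2.   -0.    0.68  0.02]
```

View pics/c5.png

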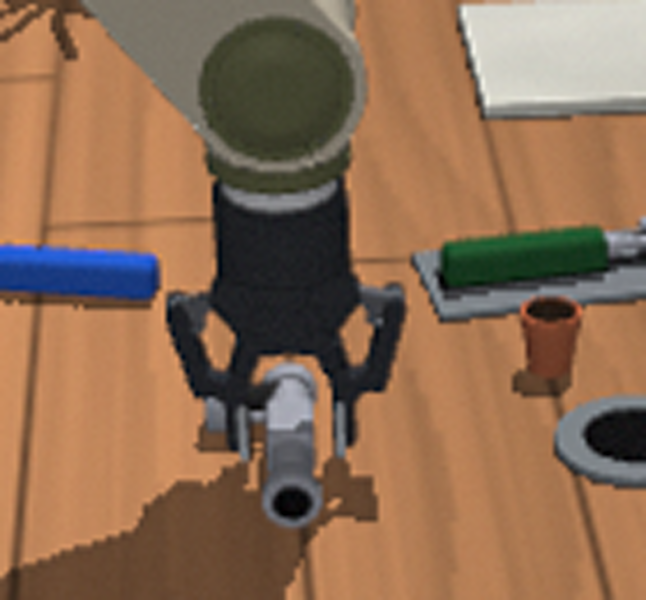

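{"op": "play_rows", "data": {
  "motion": [
    [[0, 0, 1], [0, 0, 0]],
    [[0, 0, 0], [0, 0, 0]],
    [[0, 0, 0], [0, 0, 0]],
    [[0, 0, 0], [0, 0, 0]],
    [[0, 0, 0], [0, 0, 0]],
    [[0, 0, 0], [0, 0, 0]],
    [[0, 0, 0], [0, 0, 0]],
    [[0, 0, 0], [0, 0, 0]]
  ],
  "fingers": 0,
  "squeeze": 60
}}

```text
time_s: 13.73
eef_pos: [416.9, 112.3, 3.5]
ee_rot: [0.0, 1.0, -0.016, 0.001]
force: [-0.8, -0.4, 5.6]
grip_width: 0.315
```

```bash
python3 p.py 416.8,112.5,103.5,-1.8 641,-117,103.5,-87.7
```

```text
t 13.7 pos [416.9 112.3   3.5] yaw -1.8 tilt 0.06 F [-0.8 -0.4  5.6] w 26.9 q [-0.01  0.47  2.   -0.    0.67  0.02]
turn tool z -0.0 (n 1) then shift [  -0.1   -0.2 -100. ] xy rows@30 1
turn tool z 85.9 (n 15) then shift [ 238.3 -214.8   -0. ] xy rows@30 11
```

{"op": "play_rows", "data": {
  "motion": [
    [[0, 0, -8], [0, 0, 0]],
    [[0, 0, -20], [0, 0, 0]],
    [[0, 0, -28], [0, 0, 0]],
    [[0, 0, -28], [0, 0, 0]],
    [[0, 0, -16], [0, 0, 0]],
    [[0, 0, 0], [0, 0, 5.73]],
    [[0, 0, 0], [0, 0, 5.73]],
    [[0, 0, 0], [0, 0, 5.73]],
    [[0, 0, 0], [0, 0, 5.73]],
    [[0, 0, 0], [0, 0, 5.73]],
    [[0, 0, 0], [0, 0, 5.73]],
    [[0, 0, 0], [0, 0, 5.73]],
    [[0, 0, 0], [0, 0, 5.73]],
    [[0, 0, 0], [0, 0, 5.73]],
    [[0, 0, 0], [0, 0, 5.73]],
    [[0, 0, 0], [0, 0, 5.73]],
    [[0, 0, 0], [0, 0, 5.73]],
    [[0, 0, 0], [0, 0, 5.73]],
    [[0, 0, 0], [0, 0, 5.73]],
    [[0, 0, 0], [0, 0, 5.73]]
  ]
}}

```text
time_s: 15.4
eef_pos: [416.0, 112.4, 103.2]
ee_rot: [0.0, 0.719, -0.695, -0.0]
force: [-0.0, 0.5, -1.6]
grip_width: 0.319
```

{"op": "play_rows", "data": {
  "motion": [
    [[17, -15.3, 0], [0, 0, 0]],
    [[17, -15.3, 0], [0, 0, 0]],
    [[17, -15.3, 0], [0, 0, 0]],
    [[17, -15.3, 0], [0, 0, 0]],
    [[17, -15.3, 0], [0, 0, 0]],
    [[17, -15.3, 0], [0, 0, 0]],
    [[17, -15.3, 0], [0, 0, 0]],
    [[17, -15.3, 0], [0, 0, 0]],
    [[17, -15.3, 0], [0, 0, 0]],
    [[17, -15.3, 0], [0, 0, 0]],
    [[17, -15.3, 0], [0, 0, 0]],
    [[17, -15.3, 0], [0, 0, 0]],
    [[17, -15.4, 0], [0, 0, 0]],
    [[17, -15.4, 0], [0, 0, 0]],
    [[0, 0, 15], [0, 0, 0]],
    [[0, 0, 20], [0, 0, 0]],
    [[0, 0, 20], [0, 0, 0]],
    [[0, 0, 0], [0, 0, 0]],
    [[0, 0, 0], [0, 0, 0]],
    [[0, 0, 0], [0, 0, 0]]
  ]
}}

```text
time_s: 17.07
eef_pos: [640.5, -117.2, 49.5]
ee_rot: [-0.0, 0.721, -0.693, 0.001]
force: [-0.1, -0.0, -1.2]
grip_width: 0.319
```

```bash
python3 p.py 641,-117,11,-87.7; python3 - <<'E'
from h import *
a=ctrl.capture("side")
t=ctrl.capture("top"); 
s=cv2.resize(a[150:270,270:420],(450,360),interpolation=cv2.INTER_CUBIC)
u=cv2.resize(t[90:210,250:360],(330,360),interpolation=cv2.INTER_CUBIC)
cv2.imwrite("pics/c6.png",np.hstack([s,u])[:,:,::-1])
E
```

```text
t 17.1 pos [ 640.5 -117.2   49.5] yaw -87.8 tilt 0.08 F [-0.1 -0.  -1.2] w 27.2 q [-0.36  0.76  1.28 -0.    1.1   1.17]
turn tool z -0.1 (n 1) then shift [-0.2 -0.6 38.5] xy rows@30 1
```

View pics/c6.png

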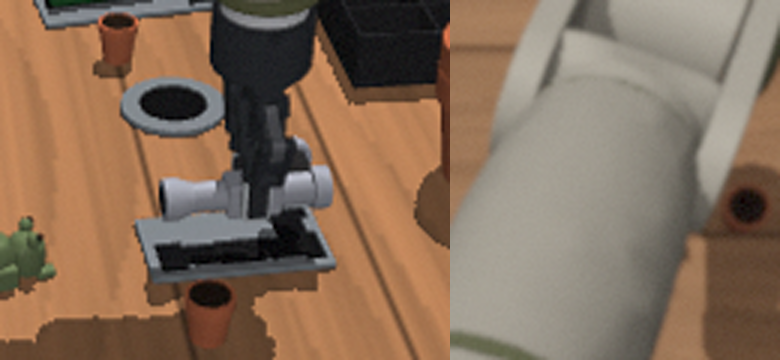

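{"op": "play_rows", "data": {
  "motion": [
    [[0, 0, 12], [0, 0, 0]],
    [[0, 0, 12], [0, 0, 0]],
    [[0, 0, 7], [0, 0, 0]],
    [[0, 0, 4], [0, 0, 0]],
    [[0, 0, 3], [0, 0, 0]],
    [[0, 0, 1], [0, 0, 0]],
    [[0, 0, 0], [0, 0, 0]],
    [[0, 0, 0], [0, 0, 0]]
  ]
}}

```text
time_s: 17.83
eef_pos: [640.0, -117.0, 9.6]
ee_rot: [0.0, 0.721, -0.693, -0.0]
force: [-3.9, 1.2, 4.2]
grip_width: 0.316
```

{"op": "play_rows", "data": {
  "motion": [
    [[0, 0, 1], [0, 0, 0]],
    [[0, 0, 0], [0, 0, 0]],
    [[0, 0, 0], [0, 0, 0]]
  ]
}}

```text
time_s: 18.08
eef_pos: [640.0, -117.1, 9.5]
ee_rot: [0.0, 0.721, -0.693, 0.0]
force: [-7.7, 2.3, 12.5]
grip_width: 0.311
```

{"op": "play_rows", "data": {
  "motion": [
    [[0, 0, 0], [0, 0, 0]],
    [[0, 0, 0], [0, 0, 0]],
    [[0, 0, 0], [0, 0, 0]],
    [[0, 0, 0], [0, 0, 0]],
    [[0, 0, 0], [0, 0, 0]],
    [[0, 0, -5], [0, 0, 0]],
    [[0, 0, -15], [0, 0, 0]],
    [[0, 0, -25], [0, 0, 0]],
    [[0, 0, -25], [0, 0, 0]],
    [[0, 0, -20], [0, 0, 0]],
    [[0, 0, 0], [0, 0, -4.4]],
    [[0, 0, 0], [0, 0, -4.4]],
    [[0, 0, 0], [0, 0, 0]],
    [[0, 0, 0], [0, 0, 0]]
  ],
  "fingers": 48
}}

```text
time_s: 19.25
eef_pos: [640.0, -117.0, 98.2]
ee_rot: [-0.0, 0.771, -0.637, 0.0]
force: [-0.6, -0.1, 0.6]
grip_width: 0.564
```

```bash
python3 p.py 436,-121.5,100,-79 436,-121.5,2,-79
```

```text
t 19.2 pos [ 640.  -117.    98.2] yaw -79.1 tilt 0.00 F [-0.6 -0.1  0.6] w 48.2 q [-0.36  0.71  1.24  0.    1.2   1.02]
turn tool z -0.1 (n 1) then shift [-34.5 201.1  -1.8] xy rows@30 7
turn tool z -0.0 (n 0) then shift [ 0. -0. 98.] xy rows@30 0
```

{"op": "play_rows", "data": {
  "motion": [
    [[-3.5, 20.1, 0], [0, 0, 0]],
    [[-3.5, 20.1, 0], [0, 0, 0]],
    [[-3.5, 20.1, 0], [0, 0, 0]],
    [[-3.5, 20.1, 0], [0, 0, 0]],
    [[-3.5, 20.1, 0], [0, 0, 0]],
    [[-3.4, 20.1, 0], [0, 0, 0]],
    [[-3.4, 20.1, 0], [0, 0, 0]],
    [[-3.4, 20.1, 0], [0, 0, 0]],
    [[-3.4, 20.1, 0], [0, 0, 0]],
    [[-3.4, 20.1, 0], [0, 0, 0]],
    [[0, 0, 0], [0, 0, 0]],
    [[0, 0, 0], [0, 0, 0]],
    [[0, 0, 0], [0, 0, 0]]
  ],
  "fingers": 72
}}

```text
time_s: 20.33
eef_pos: [436.8, -122.0, 98.3]
ee_rot: [-0.0, 0.771, -0.636, 0.0]
force: [-0.1, -0.0, -0.7]
grip_width: 0.847
```

```bash
python3 p.py 436,-121.5,2,-79; python3 - <<'E'
from h import *
a=ctrl.capture("side"); t=ctrl.capture("top"); cv2.imwrite("pics/raw3.png",t[:,:,::-1])
R=rect(t,"top",6,550,710,-200,-40,2.5)
s=cv2.resize(a[150:270,230:350],(400,400),interpolation=cv2.INTER_CUBIC)
cv2.imwrite("pics/c7.png",np.hstack([R,s])[:,:,::-1])
E
```

```text
t 20.3 pos [ 436.8 -122.    98.3] yaw -79.0 tilt 0.06 F [-0.1 -0.  -0.7] w 72.3 q [-0.53  0.32  1.87  0.    0.95  0.85]
turn tool z -0.0 (n 1) then shift [-0.6  0.7 96.3] xy rows@30 1
```

View pics/c7.png

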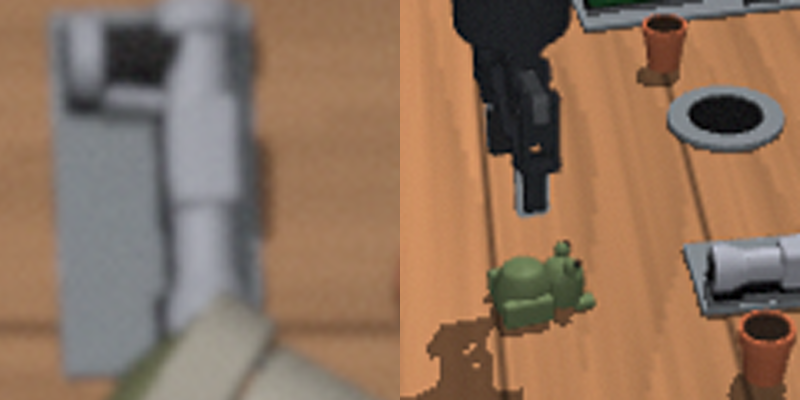

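{"op": "play_rows", "data": {
  "motion": [
    [[0, 0, 15], [0, 0, 0]],
    [[0, 0, 20], [0, 0, 0]],
    [[0, 0, 20], [0, 0, 0]],
    [[0, 0, 15], [0, 0, 0]],
    [[0, 0, 12], [0, 0, 0]],
    [[0, 0, 7], [0, 0, 0]],
    [[0, 0, 4], [0, 0, 0]],
    [[0, 0, 2], [0, 0, 0]],
    [[0, 0, 0], [0, 0, 0]],
    [[0, 0, 0], [0, 0, 0]]
  ]
}}

```text
time_s: 21.27
eef_pos: [436.5, -121.9, 3.5]
ee_rot: [-0.0, 0.772, -0.636, 0.0]
force: [-0.4, -0.2, 0.6]
grip_width: 0.845
```

{"op": "play_rows", "data": {
  "motion": [
    [[0, 0, 0], [0, 0, 0]],
    [[0, 0, 0], [0, 0, 0]],
    [[0, 0, 0], [0, 0, 0]],
    [[0, 0, 0], [0, 0, 0]],
    [[0, 0, 0], [0, 0, 0]],
    [[0, 0, 0], [0, 0, 0]],
    [[0, 0, 0], [0, 0, 0]],
    [[0, 0, 0], [0, 0, 0]]
  ],
  "fingers": 30,
  "squeeze": 40
}}

```text
time_s: 21.93
eef_pos: [436.4, -121.8, 3.9]
ee_rot: [-0.0, 0.772, -0.636, 0.0]
force: [-2.1, 1.1, 7.7]
grip_width: 0.576
```

```bash
python3 p.py 436,-121.5,104,-79 614.2,-314.1,104,-98.1; python3 - <<'E'
from h import *
a=ctrl.capture("side"); t=ctrl.capture("top"); cv2.imwrite("pics/raw4.png",t[:,:,::-1])
R=rect(t,"top",6,550,710,-200,-40,2.5)
s=cv2.resize(a[170:270,220:340],(480,400),interpolation=cv2.INTER_CUBIC)
cv2.imwrite("pics/c8.png",np.hstack([s,R[:,:300]])[:,:,::-1])
E
```

```text
t 21.9 pos [ 436.4 -121.8    3.9] yaw -78.9 tilt 0.05 F [-2.1  1.1  7.7] w 49.2 q [-0.53  0.5   1.94 -0.    0.71  0.85]
turn tool z 0.1 (n 1) then shift [  -0.4    0.3 -100.1] xy rows@30 1
turn tool z 19.1 (n 4) then shift [ 165.6 -203.6   -0. ] xy rows@30 9
```

View pics/c8.png

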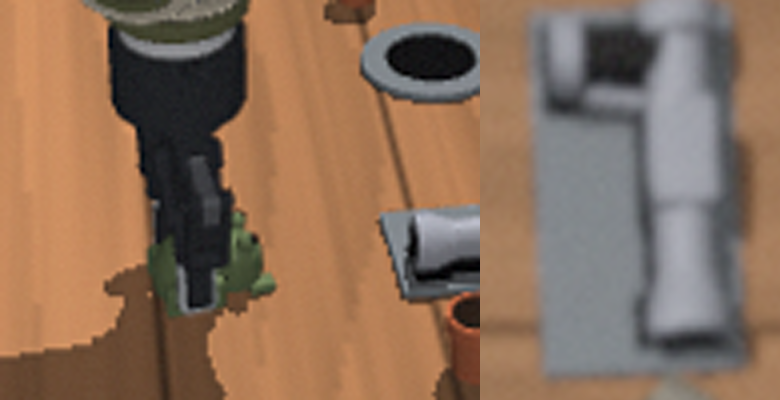

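{"op": "play_rows", "data": {
  "motion": [
    [[0, 0, -8], [0, 0, 0]],
    [[0, 0, -20], [0, 0, 0]],
    [[0, 0, -28], [0, 0, 0]],
    [[0, 0, -28], [0, 0, 0]],
    [[0, 0, -16], [0, 0, 0]],
    [[0, 0, 0], [0, 0, 4.8]],
    [[0, 0, 0], [0, 0, 4.8]],
    [[0, 0, 0], [0, 0, 4.8]],
    [[0, 0, 0], [0, 0, 4.8]],
    [[0, 0, 0], [0, 0, 0]],
    [[0, 0, 0], [0, 0, 0]]
  ]
}}

```text
time_s: 22.95
eef_pos: [436.1, -121.7, 103.4]
ee_rot: [0.0, -0.656, 0.755, -0.0]
force: [0.2, -0.1, -1.6]
grip_width: 0.574
```

{"op": "play_rows", "data": {
  "motion": [
    [[15, -18.5, 0], [0, 0, 0]],
    [[15, -18.5, 0], [0, 0, 0]],
    [[15, -18.5, 0], [0, 0, 0]],
    [[15, -18.5, 0], [0, 0, 0]],
    [[15, -18.5, 0], [0, 0, 0]],
    [[15, -18.5, 0], [0, 0, 0]],
    [[15, -18.5, 0], [0, 0, 0]],
    [[15, -18.5, 0], [0, 0, 0]],
    [[15, -18.5, 0], [0, 0, 0]],
    [[15, -18.5, 0], [0, 0, 0]],
    [[15.3, -18.5, 0], [0, 0, 0]],
    [[0, 0, 15], [0, 0, 0]],
    [[0, 0, 20], [0, 0, 0]],
    [[0, 0, 20], [0, 0, 0]],
    [[0, 0, 12], [0, 0, 0]],
    [[0, 0, 0], [0, 0, 0]],
    [[0, 0, 0], [0, 0, 0]],
    [[0, 0, 0], [0, 0, 0]]
  ]
}}

```text
time_s: 24.45
eef_pos: [614.7, -314.6, 37.6]
ee_rot: [0.0, -0.655, 0.755, -0.001]
force: [1.6, -0.6, -1.6]
grip_width: 0.574
```

```bash
python3 p.py 614.2,-314.1,10.5,-98.1
```

```text
t 24.4 pos [ 614.7 -314.6   37.6] yaw -98.1 tilt 0.13 F [ 1.6 -0.6 -1.6] w 49.0 q [-0.64  0.86  1.13 -0.    1.15  1.07]
turn tool z -0.0 (n 1) then shift [-0.5  0.6 27.1] xy rows@30 1
```

{"op": "play_rows", "data": {
  "motion": [
    [[0, 0, 8], [0, 0, 0]],
    [[0, 0, 7], [0, 0, 0]],
    [[0, 0, 5], [0, 0, 0]],
    [[0, 0, 3], [0, 0, 0]],
    [[0, 0, 2], [0, 0, 0]],
    [[0, 0, 1], [0, 0, 0]],
    [[0, 0, 0], [0, 0, 0]],
    [[0, 0, 0], [0, 0, 0]]
  ]
}}

```text
time_s: 25.12
eef_pos: [614.3, -314.3, 10.3]
ee_rot: [0.0, -0.655, 0.756, -0.0]
force: [0.4, 0.4, -1.6]
grip_width: 0.576
```

{"op": "play_rows", "data": {
  "motion": [
    [[0, 0, 0.5], [0, 0, 0]],
    [[0, 0, 0.5], [0, 0, 0]],
    [[0, 0, 0], [0, 0, 0]],
    [[0, 0, 0], [0, 0, 0]]
  ]
}}

```text
time_s: 25.45
eef_pos: [614.3, -314.3, 10.0]
ee_rot: [0.0, -0.655, 0.756, -0.0]
force: [-1.7, 1.6, 5.7]
grip_width: 0.57
```

{"op": "play_rows", "data": {
  "motion": [
    [[0, 0, 0], [0, 0, 0]],
    [[0, 0, 0], [0, 0, 0]],
    [[0, 0, 0], [0, 0, 0]],
    [[0, 0, 0], [0, 0, 0]],
    [[0, 0, 0], [0, 0, 0]],
    [[0, 0, -5], [0, 0, 0]],
    [[0, 0, -15], [0, 0, 0]],
    [[0, 0, -25], [0, 0, 0]],
    [[0, 0, -25], [0, 0, 0]],
    [[0, 0, -20], [0, 0, 0]],
    [[0, 0, 0], [0, 0, 0]],
    [[0, 0, 0], [0, 0, 0]]
  ],
  "fingers": 72
}}

```text
time_s: 26.45
eef_pos: [614.5, -314.5, 100.4]
ee_rot: [0.0, -0.655, 0.756, -0.001]
force: [-0.6, 0.2, -0.3]
grip_width: 0.844
```

```bash
python3 p.py 426,-362,100,-98.1; python3 - <<'E'
from h import *
def pt(cam,u,v,z):
    q=np.linalg.inv(H(cam,z))@[u,v,1]; return np.round(q[:2]/q[2],1)
t=cv2.imread("pics/raw.png")[:,:,::-1].copy(); a=ctrl.capture("side")
print([(pt("side",d["position"][0]*560,d["position"][1]*420,9),round(d["p"],2)) for d in ctrl.spot_in("side","saucer")])
R=rect(t,"top",18,370,480,-420,-310,3.6); 
s=cv2.resize(a[190:380,230:420],(396,396),interpolation=cv2.INTER_CUBIC)
cv2.imwrite("pics/c9.png",np.hstack([s,R])[:,:,::-1])
E
```

```text
t 26.4 pos [ 614.5 -314.5  100.4] yaw -98.2 tilt 0.14 F [-0.6  0.2 -0.3] w 72.1 q [-0.64  0.79  1.08 -0.    1.27  1.07]
turn tool z -0.1 (n 1) then shift [ 73.6 179.9   0.4] xy rows@30 7
[(array([ 492.9, -460.8]), 0.91), (array([ 430.2, -354.4]), 0.79), (array([ 383.8, -462.8]), 0.75)]
```

View pics/c9.png

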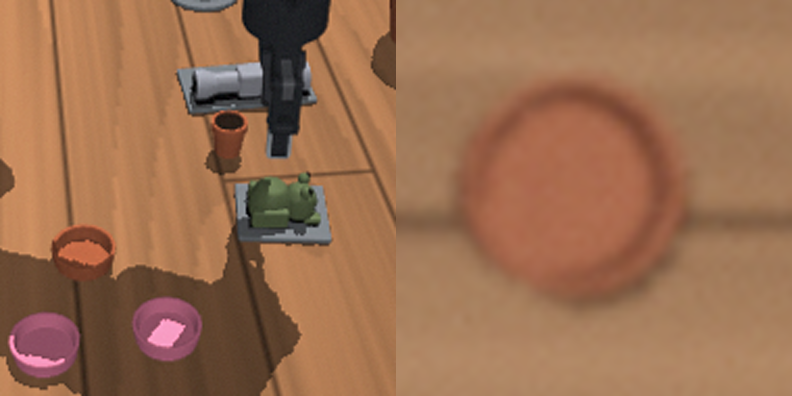

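{"op": "play_rows", "data": {
  "motion": [
    [[7.8, 19.8, 0], [0, 0, 0]],
    [[7.8, 19.8, 0], [0, 0, 0]],
    [[7.8, 19.8, 0], [0, 0, 0]],
    [[7.8, 19.8, 0], [0, 0, 0]],
    [[7.9, 19.8, 0], [0, 0, 0]],
    [[7.9, 19.8, 0], [0, 0, 0]],
    [[7.9, 19.8, 0], [0, 0, 0]],
    [[7.9, 19.7, 0], [0, 0, 0]],
    [[7.9, 19.7, 0], [0, 0, 0]],
    [[0, 0, 20], [0, 0, 0]],
    [[0, 0, 20], [0, 0, 0]],
    [[0, 0, 20], [0, 0, 0]],
    [[0, 0, 0], [0, 0, 0]],
    [[0, 0, 0], [0, 0, 0]],
    [[0, 0, 0], [0, 0, 0]]
  ],
  "fingers": 80
}}

```text
time_s: 27.8
eef_pos: [428.1, -359.1, 39.7]
ee_rot: [-0.0, -0.655, 0.756, -0.0]
force: [0.2, -0.4, 0.5]
grip_width: 0.934
```

```bash
python3 p.py 428,-359,0,-98.1; python3 - <<'E'
from h import *
a=ctrl.capture("side"); t=ctrl.capture("top"); cv2.imwrite("pics/raw5.png",t[:,:,::-1])
R=rect(t,"top",6,560,690,-381,-251,3.05) 
s=cv2.resize(a[260:360,210:310],(396,396),interpolation=cv2.INTER_CUBIC)
cv2.imwrite("pics/c10.png",np.hstack([s,R[:396]])[:,:,::-1])
c=ctrl.get_calibration("side")
for P in ((428,-359,18),):
    q=c["K"]@(c["R"]@np.array(P)+c["t"]); print((q[:2]/q[2]-[210,260])*3.96)
E
```

```text
t 27.8 pos [ 428.1 -359.1   39.7] yaw -98.1 tilt 0.03 F [ 0.2 -0.4  0.5] w 79.7 q [-0.91  0.61  1.6  -0.    0.93  0.81]
turn tool z -0.0 (n 1) then shift [-0.1  0.1 39.7] xy rows@30 1
[235.70057012 190.20459745]
```

View pics/c10.png

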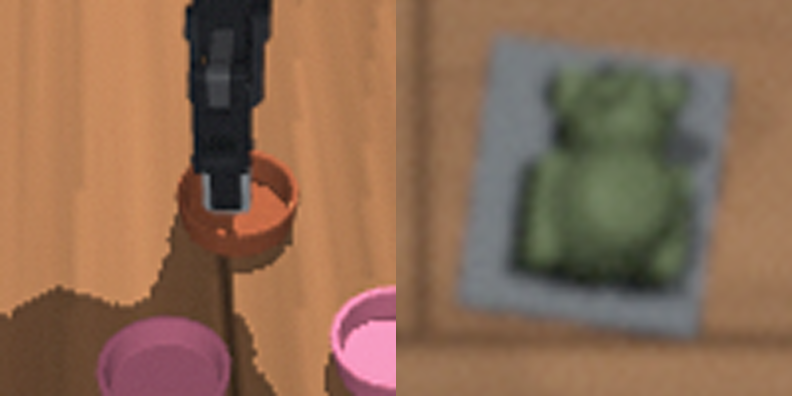

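{"op": "play_rows", "data": {
  "motion": [
    [[0, 0, 12], [0, 0, 0]],
    [[0, 0, 10], [0, 0, 0]],
    [[0, 0, 8], [0, 0, 0]],
    [[0, 0, 5], [0, 0, 0]],
    [[0, 0, 3], [0, 0, 0]],
    [[0, 0, 0], [0, 0, 0]],
    [[0, 0, 0], [0, 0, 0]]
  ]
}}

```text
time_s: 28.48
eef_pos: [427.9, -359.0, 1.1]
ee_rot: [-0.0, -0.655, 0.756, -0.0]
force: [0.0, 0.3, 0.2]
grip_width: 0.941
```

{"op": "play_rows", "data": {
  "motion": [
    [[0, 0, 0], [0, 0, 0]],
    [[0, 0, 0], [0, 0, 0]],
    [[0, 0, 0], [0, 0, 0]],
    [[0, 0, 0], [0, 0, 0]],
    [[0, 0, 0], [0, 0, 0]],
    [[0, 0, 0], [0, 0, 0]],
    [[0, 0, 0], [0, 0, 0]],
    [[0, 0, 0], [0, 0, 0]]
  ],
  "fingers": 45,
  "squeeze": 25
}}

```text
time_s: 29.15
eef_pos: [428.1, -359.1, 2.0]
ee_rot: [-0.0, -0.655, 0.756, -0.0]
force: [-1.0, 1.7, 6.6]
grip_width: 0.691
```

```bash
python3 p.py 428,-359,103,-98.1 619,110.4,103,-98.1
```

```text
t 29.1 pos [ 428.1 -359.1    2. ] yaw -98.1 tilt 0.05 F [-1.   1.7  6.6] w 59.0 q [-0.91  0.67  1.62 -0.    0.86  0.81]
turn tool z -0.0 (n 1) then shift [-1.00e-01  1.00e-01 -1.01e+02] xy rows@30 1
turn tool z -0.0 (n 0) then shift [-491.6 -123.    -0. ] xy rows@30 17
```

{"op": "play_rows", "data": {
  "motion": [
    [[0, 0, -5], [0, 0, 0]],
    [[0, 0, -15], [0, 0, 0]],
    [[0, 0, -25], [0, 0, 0]],
    [[0, 0, -28], [0, 0, 0]],
    [[0, 0, -20], [0, 0, 0]],
    [[0, 0, -8], [0, 0, 0]],
    [[0, 0, 0], [0, 0, 0]],
    [[0, 0, 0], [0, 0, 0]]
  ]
}}

```text
time_s: 29.82
eef_pos: [427.6, -358.6, 101.4]
ee_rot: [0.0, -0.655, 0.756, 0.0]
force: [-0.4, 0.5, 0.1]
grip_width: 0.693
```

{"op": "play_rows", "data": {
  "motion": [
    [[-24.6, -6.15, 0], [0, 0, 0]],
    [[-24.6, -6.15, 0], [0, 0, 0]],
    [[-24.6, -6.15, 0], [0, 0, 0]],
    [[-24.6, -6.15, 0], [0, 0, 0]],
    [[-24.6, -6.15, 0], [0, 0, 0]],
    [[-24.6, -6.15, 0], [0, 0, 0]],
    [[-24.6, -6.15, 0], [0, 0, 0]],
    [[-24.6, -6.15, 0], [0, 0, 0]],
    [[-24.6, -6.15, 0], [0, 0, 0]],
    [[-24.6, -6.15, 0], [0, 0, 0]],
    [[-24.6, -6.15, 0], [0, 0, 0]],
    [[-24.6, -6.15, 0], [0, 0, 0]],
    [[-24.6, -6.15, 0], [0, 0, 0]],
    [[-24.6, -6.15, 0], [0, 0, 0]],
    [[-24.6, -6.15, 0], [0, 0, 0]],
    [[-24.6, -6.15, 0], [0, 0, 0]],
    [[-24.6, -6.15, 0], [0, 0, 0]],
    [[-24.6, -6.15, 0], [0, 0, 0]],
    [[-24.6, -6.15, 0], [0, 0, 0]],
    [[-24.2, -6.15, 0], [0, 0, 0]]
  ]
}}

```text
time_s: 31.48
eef_pos: [618.9, 111.5, 99.9]
ee_rot: [-0.001, -0.655, 0.756, 0.001]
force: [-0.3, -0.0, -0.1]
grip_width: 0.694
```

{"op": "play_rows", "data": {
  "motion": [
    [[0, 0, 15], [0, 0, 0]],
    [[0, 0, 20], [0, 0, 0]],
    [[0, 0, 20], [0, 0, 0]],
    [[0, 0, 10], [0, 0, 0]],
    [[0, 0, 0], [0, 0, 0]],
    [[0, 0, 0], [0, 0, 0]],
    [[0, 0, 0], [0, 0, 0]]
  ]
}}

```text
time_s: 32.07
eef_pos: [619.9, 110.1, 37.9]
ee_rot: [0.0, -0.655, 0.756, -0.0]
force: [0.4, -0.0, -1.0]
grip_width: 0.689
```

```bash
python3 p.py 619,110.4,8,-98.1; python3 - <<'E'
from h import *
a=ctrl.capture("side"); cv2.imwrite("pics/raw6.png",a[:,:,::-1])
c=ctrl.get_calibration("side")
print([(np.array(d["position"])*[560,420],round(d["p"],2)) for d in ctrl.spot_in("side","saucer")])
for P in ((619,110.4,46),):
    q=c["K"]@(c["R"]@np.array(P)+c["t"]); print(q[:2]/q[2])
E
```

```text
t 32.1 pos [619.9 110.1  37.9] yaw -98.2 tilt 0.07 F [ 0.4 -0.  -1. ] w 58.8 q [-0.01  0.74  1.36 -0.    1.04  1.7 ]
turn tool z -0.1 (n 1) then shift [-0.1  0.9 29.9] xy rows@30 1
[(array([308.392, 348.096]), 0.97), (array([249.984, 350.994]), 0.63), (array([334.096, 169.89 ]), 0.61)]
[328.2561166  171.23362822]
```

Still held (width unchanged, seen at the gripper). Lower onto the pad.

{"op": "play_rows", "data": {
  "motion": [
    [[0, 0.4, 10], [0, 0, 0]],
    [[0, 0.3, 8], [0, 0, 0]],
    [[0, 0, 5], [0, 0, 0]],
    [[0, 0, 3], [0, 0, 0]],
    [[0, 0, 2], [0, 0, 0]],
    [[0, 0, 1], [0, 0, 0]],
    [[0, 0, 0], [0, 0, 0]],
    [[0, 0, 0], [0, 0, 0]]
  ]
}}

```text
time_s: 32.83
eef_pos: [618.9, 110.4, 8.3]
ee_rot: [0.0, -0.655, 0.756, -0.0]
force: [-0.1, -0.8, -1.0]
grip_width: 0.689
```

{"op": "play_rows", "data": {
  "motion": [
    [[0, 0, 0.7], [0, 0, 0]],
    [[0, 0, 0.7], [0, 0, 0]],
    [[0, 0, 0], [0, 0, 0]],
    [[0, 0, 0], [0, 0, 0]]
  ]
}}

```text
time_s: 33.17
eef_pos: [619.0, 110.4, 8.0]
ee_rot: [0.0, -0.655, 0.756, -0.0]
force: [-4.4, -0.7, 10.1]
grip_width: 0.694
```

{"op": "play_rows", "data": {
  "motion": [
    [[0, 0, 0], [0, 0, 0]],
    [[0, 0, 0], [0, 0, 0]],
    [[0, 0, 0], [0, 0, 0]],
    [[0, 0, 0], [0, 0, 0]],
    [[0, 0, 0], [0, 0, 0]],
    [[0, 0, -4], [0, 0, 0]],
    [[0, 0, -10], [0, 0, 0]],
    [[0, 0, -20], [0, 0, 0]],
    [[0, 0, -25], [0, 0, 0]],
    [[0, 0, -25], [0, 0, 0]],
    [[0, 0, -25], [0, 0, 0]],
    [[0, 25, -10], [0, 0, 0]],
    [[0, 25, 0], [0, 0, 0]],
    [[0, 25, 0], [0, 0, 0]],
    [[0, 25, 0], [0, 0, 0]],
    [[0, 25, 0], [0, 0, 0]],
    [[0, 25, 0], [0, 0, 0]],
    [[0, 25, 0], [0, 0, 0]],
    [[0, 25, 0], [0, 0, 0]],
    [[0, 0, 0], [0, 0, 0]]
  ],
  "fingers": 80
}}

```text
time_s: 34.83
eef_pos: [417.3, 139.4, 126.3]
ee_rot: [-0.001, -0.656, 0.755, 0.001]
force: [0.4, -0.5, -0.2]
grip_width: 0.934
```

```bash
python3 p.py; python3 - <<'E'
from h import *
t=ctrl.capture("top"); a=ctrl.capture("side"); cv2.imwrite("pics/raw7.png",t[:,:,::-1])
R=rect(t,"top",6,500,740,-380,400,1.02)[:244,:795]
S=cv2.resize(a[90:310,200:400],(385,345)); 
b=np.zeros((589,795,3),np.uint8); b[:R.shape[0],:R.shape[1]]=R; b[244:,:385]=S
Q=rect(t,"top",6,559,679,50,170,2.85); b[244:244+342,400:742]=Q[:342,:342]
cv2.imwrite("pics/c11.png",b[:,:,::-1])
for o in("pot_left","pot_right"):
  for d in ctrl.spot_in("top",o):
    q=np.linalg.inv(H("top",30))@[d["position"][0]*560,d["position"][1]*420,1]; print(o,(q[:2]/q[2]).round(1),round(d["p"],2))
E
```

```text
t 34.8 pos [417.3 139.4 126.3] yaw -98.1 tilt 0.08 F [ 0.4 -0.5 -0.2] w 79.8 q [0.05 0.25 1.88 0.   1.01 1.77]
pot_left [589.6 202.9] 0.77
pot_right [ 598.3 -210.3] 0.77
pot_right [608.6 102.8] 0.25
```

View pics/c11.png

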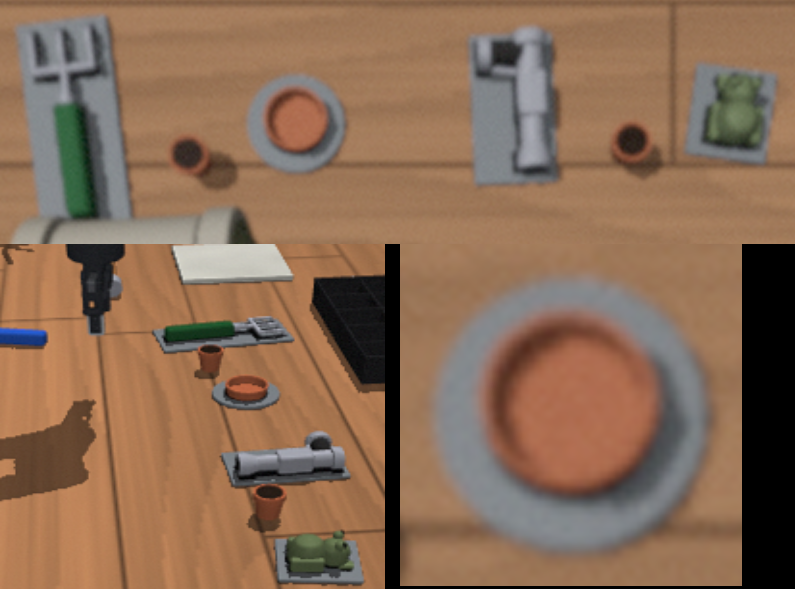

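```bash
python3 - <<'E'
from h import *
from scipy.optimize import least_squares
t=cv2.imread("pics/raw7.png")[:,:,::-1].copy()
c=ctrl.get_calibration("top"); k=6
def proj(P): q=(c["K"]@(c["R"]@P.T+c["t"][:,None])); return (q[:2]/q[2]).T
th=np.linspace(0,2*np.pi,72)
def ring(x,y,z,r): return np.c_[x+r*np.cos(th),y+r*np.sin(th),0*th+z]
def desc(pts):
    h=cv2.convexHull(pts.astype(np.float32)); m=cv2.moments(h); return np.array([m["m10"]/m["m00"],m["m01"]/m["m00"],np.sqrt(m["m00"])])
big=cv2.resize(t,None,fx=k,fy=k,interpolation=cv2.INTER_CUBIC); lab=cv2.cvtColor(big,cv2.COLOR_RGB2LAB).astype(int); hsv=cv2.cvtColor(big,cv2.COLOR_RGB2HSV)
u0,v0=proj(np.array([[619,110.4,6.]]))[0]*k
def seg(mask,lim):
    m=np.zeros_like(mask,np.uint8); s=np.s_[int(v0-lim):int(v0+lim),int(u0-lim):int(u0+lim)]; m[s]=mask[s]
    cs,_=cv2.findContours(m,cv2.RETR_EXTERNAL,cv2.CHAIN_APPROX_NONE); q=max(cs,key=cv2.contourArea)[:,0]; return desc((q+.5)/k-.5)
def fit(o,model):
    f=lambda p: (desc(model(*p))-o)[:2]
    r=least_squares(f,[619,110],diff_step=1e-4); print(r.x.round(1),"size ratio",round(o[2]/desc(model(*r.x))[2],3))
bb=lab[...,2]; print("b wood/saucer/pad",bb[5,5],bb[int(v0),int(u0)],bb[int(v0-40*.45*k),int(u0)])
for T in (138,142,146): 
    print("saucer",T,end=" "); fit(seg((lab[...,1]>T),45*.43*k),lambda x,y:proj(np.r_[ring(x,y,6,28),ring(x,y,24,31)]))
for T in (95,110): 
    print("pad",T,end=" "); fit(seg((hsv[...,1]<T)|(lab[...,1]>152),62*.43*k),lambda x,y:proj(np.r_[ring(x,y,0,48),ring(x,y,6,48)]))
E
```

```text
b wood/saucer/pad 128 155 135
saucer 138 [619.1 108. ] size ratio 0.998
saucer 142 [618.8 107.9] size ratio 0.963
saucer 146 [616.3 105.7] size ratio 0.866
pad 95 [619.8 110.8] size ratio 1.042
pad 110 [620.3 111.4] size ratio 1.093
```

{"op": "play_rows", "data": {
  "motion": [
    [[0, -25, 0], [0, 0, 0]],
    [[0, -25, 0], [0, 0, 0]],
    [[0, -25, 0], [0, 0, 0]],
    [[0, -25, 0], [0, 0, 0]],
    [[0, -25, 0], [0, 0, 0]],
    [[0, -25, 0], [0, 0, 0]],
    [[0, -25, 0], [0, 0, 0]],
    [[0, -25, 0], [0, 0, 0]],
    [[0, 0, 20], [0, 0, 0]],
    [[0, 0, 25], [0, 0, 0]],
    [[0, 0, 25], [0, 0, 0]],
    [[0, 0, 20], [0, 0, 0]],
    [[0, 0, 15], [0, 0, 0]],
    [[0, 0, 8], [0, 0, 0]],
    [[0, 0, 5], [0, 0, 0]],
    [[0, 0, 0], [0, 0, 0]],
    [[0, 0, 0], [0, 0, 0]],
    [[0, 0, 0], [0, 0, 0]]
  ]
}}

```text
time_s: 36.53
eef_pos: [619.4, 110.3, 8.8]
ee_rot: [0.001, -0.655, 0.756, -0.001]
force: [-0.1, 0.4, 0.2]
grip_width: 0.938
```

{"op": "play_rows", "data": {
  "motion": [
    [[0, 0, 0], [0, 0, 0]],
    [[0, 0, 0], [0, 0, 0]],
    [[0, 0, 0], [0, 0, 0]],
    [[0, 0, 0], [0, 0, 0]],
    [[0, 0, 0], [0, 0, 0]],
    [[0, 0, 0], [0, 0, 0]],
    [[0, 0, 0], [0, 0, 0]],
    [[0, 0, 0], [0, 0, 0]]
  ],
  "fingers": 45,
  "squeeze": 25
}}

```text
time_s: 37.2
eef_pos: [619.2, 110.4, 9.1]
ee_rot: [0.001, -0.655, 0.756, -0.001]
force: [-2.8, -0.3, 7.2]
grip_width: 0.69
```

{"op": "play_rows", "data": {
  "motion": [
    [[0, 0, -3], [0, 0, 0]],
    [[0, 0, -3], [0, 0, 0]],
    [[0, 0, 0], [0, 0, 0]],
    [[-1.3, 0, 0], [0, 0, 0]],
    [[-1.3, 0, 0], [0, 0, 0]],
    [[0, 0, 0], [0, 0, 0]],
    [[0, 0, 2], [0, 0, 0]],
    [[0, 0, 1.5], [0, 0, 0]],
    [[0, 0, 1], [0, 0, 0]],
    [[0, 0, 1], [0, 0, 0]],
    [[0, 0, 0.5], [0, 0, 0]],
    [[0, 0, 0.5], [0, 0, 0]],
    [[0, 0, 0], [0, 0, 0]],
    [[0, 0, 0], [0, 0, 0]]
  ]
}}

```text
time_s: 38.37
eef_pos: [619.0, 112.9, 9.0]
ee_rot: [-0.0, -0.655, 0.756, -0.0]
force: [-8.1, -1.2, 17.0]
grip_width: 0.686
```

{"op": "play_rows", "data": {
  "motion": [
    [[0, 0, 0], [0, 0, 0]],
    [[0, 0, 0], [0, 0, 0]],
    [[0, 0, 0], [0, 0, 0]],
    [[0, 0, 0], [0, 0, 0]],
    [[0, 0, 0], [0, 0, 0]],
    [[0, 0, -4], [0, 0, 0]],
    [[0, 0, -10], [0, 0, 0]],
    [[0, 0, -20], [0, 0, 0]],
    [[0, 0, -25], [0, 0, 0]],
    [[0, 0, -25], [0, 0, 0]],
    [[0, 0, -25], [0, 0, 0]],
    [[0, 25, -10], [0, 0, 0]],
    [[0, 25, 0], [0, 0, 0]],
    [[0, 25, 0], [0, 0, 0]],
    [[0, 25, 0], [0, 0, 0]],
    [[0, 25, 0], [0, 0, 0]],
    [[0, 25, 0], [0, 0, 0]],
    [[0, 25, 0], [0, 0, 0]],
    [[0, 25, 0], [0, 0, 0]],
    [[0, 0, 0], [0, 0, 0]]
  ],
  "fingers": 80
}}

```text
time_s: 40.03
eef_pos: [417.6, 142.0, 126.8]
ee_rot: [-0.001, -0.656, 0.755, 0.001]
force: [0.4, -1.0, 1.0]
grip_width: 0.933
```

```bash
python3 - <<'E'
from h import *
from scipy.optimize import least_squares
t=ctrl.capture("top"); cv2.imwrite("pics/raw8.png",t[:,:,::-1])
c=ctrl.get_calibration("top"); k=6
def proj(P): q=(c["K"]@(c["R"]@P.T+c["t"][:,None])); return (q[:2]/q[2]).T
th=np.linspace(0,2*np.pi,72)
def ring(x,y,z,r): return np.c_[x+r*np.cos(th),y+r*np.sin(th),0*th+z]
def desc(p,h=True):
    m=cv2.moments(cv2.convexHull(p.astype(np.float32))if h else p.astype(np.float32)[:,None]); return np.array([m["m10"]/m["m00"],m["m01"]/m["m00"]])
lab=cv2.cvtColor(cv2.resize(t,None,fx=k,fy=k,interpolation=cv2.INTER_CUBIC),cv2.COLOR_RGB2LAB).astype(int)
for nm,x0,y0,lim,mask,model in (("saucer",619,110,45,lab[...,1]>138,lambda x,y:proj(np.r_[ring(x,y,6,28),ring(x,y,24,31)])),):
    u0,v0=proj(np.array([[x0,y0,6.]]))[0]*k; L=lim*.43*k
    s=np.s_[int(v0-L):int(v0+L),int(u0-L):int(u0+L)]; m=np.zeros_like(mask,np.uint8); m[s]=mask[s]
    cs,_=cv2.findContours(m,cv2.RETR_EXTERNAL,cv2.CHAIN_APPROX_NONE); o=desc((max(cs,key=cv2.contourArea)[:,0]+.5)/k-.5)
    print(nm,least_squares(lambda p:desc(model(*p))-o,[x0,y0],diff_step=1e-4).x.round(1))
for n in "rake nozzle frog saucer".split(): print(n,[((np.array(d["position"])*[560,420]).round(),round(d["p"],2)) for d in ctrl.spot_in("top",n)])
s=ctrl.sense(); print(s["time_s"],s["eef_pos"])
E
```

```text
saucer [619.2 110.2]
rake [(array([126., 161.]), 0.83)]
nozzle [(array([306., 130.]), 0.69)]
frog [(array([389., 150.]), 0.96), (array([307., 131.]), 0.23)]
saucer [(array([448., 198.]), 0.84), (array([456., 248.]), 0.77), (array([347., 157.]), 0.25)]
40.2833 [422.03870842 141.13176432 126.57125314]
```

```bash
python3 -c "
from rig import ctrl
print(ctrl.finish_job())"
```

```text
the job is handed in; nothing more can be done
None
```

All four things are on their outlines, placed in the order you listed them: rake, nozzle, frog, saucer. Everything is let go, the arm stands clear, and I handed the job in at about 40 s.

- **Saucer:** it first sat about 2.5 mm off the centre of its disc, so I re-gripped and shifted it. It now measures within about 1 mm of centre.
- **Rake, nozzle and frog:** each measures within about 2 mm of its outline. These are hand readings from the pictures, so they are less exact than the saucer's. In one reading the nozzle looked about 2° off its pad. I left it, because the jaws had squared the valve block and the reading is no finer than that.
- **Setting down:** I lowered all four until the wrist force showed contact before letting go. The highest wrist force shown at the end of any move was about 19 N.
- **Pots:** both still stand in place. One check disagreed: the network put the left pot 9 mm away from its first reading. In the pictures it had not moved, and nothing passed near it low down. I took that to be detector scatter.
- **Look-alikes:** I did not touch the blue rake or the two pink saucers.

In the last check the network no longer picked out the placed saucer, but my own fit to that picture did.

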